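Tighten the wing nut of the round filter holder

TASK

The lid of the round filter holder is still loose. Turn its wing nut clockwise (seen from above) until it comes up tight against its stop, where its two wings point at the two hose nozzles on the lid, taking care not to knock the nozzles, then let go. Do not turn the wing nut of the square filter holder.

Things in the scene. Friction and masses are not known exactly. Their poses are not given: they have to be found in the camera images.
- round_holder_nut (a joint): round holder's wing nut, rad: grows as it turns clockwise seen from above. Starts between 0.15 and 0.5, comes up tight on a hard stop at 1.2, where the wings are in line with the two nozzles (at value q they stand 1.2 - q counter-clockwise of that line). Steady drag 0.06 N m; stays where left; does not rise or sink
- round_holder_wings (a point): on the axis of the steel wing nut of the ROUND holder, 20 mm above the lid, mid height of the wings; x along the wings, z up. Hub 17 mm across, top 12 mm above the lid. Two flat upright wings 7 mm thick, 56 mm tip to tip, reaching 31 mm above the lid. Gripped across the 7 mm with fingertips 13 mm or more above the lid, fingers clear the hub
- round_holder_nozzles: two upright brass hose nozzles fixed on the lid of the ROUND holder (fixed aluminium drum, lid 140 mm across, its top 50 mm above the worktop). Origin on the nut's axis at the lid's top, z up, x along the line of the nozzles, which stand 58 mm to either side at +x and -x; each 17 mm across at the foot, 12 mm above, 30 mm tall
- square_holder_wingtip (a point): outer end of one wing (28 mm from the nut's axis, 20 mm above the lid) of the like wing nut on the SQUARE-cornered holder (fixed aluminium block 136 x 116 x 50 mm, same nozzles), to be left as it is; x points outward along the wing

How it is judged:
By the outcome, as a careful person would: the job done as asked, in the order asked, and still so for the second after the job is handed in, with the robot touching nothing.
It also fails if it takes over 32 s, if anything falls off the work surface, if the arm or the gripper's body presses on something with over 40 N, if the wrist force passes 120 N, or if a joint passes its speed limit or range.

ROBOT

A 7-joint arm with a two-finger parallel gripper is mounted at the origin on a cart in front of the work surface, level with it; the furniture and walls round the work are solid. World frame = base frame: x ahead of the robot, y to its left, z up, the work surface at z = 0. Lengths are in mm, angles in degrees, forces in N, time in s.
With the tool pointing down it reaches from about 425 to 950 mm from the base axis. Payload 4.7 kg.
Tool frame: the origin (TCP) lies between the finger pads; the fingertips stand tips_ahead ahead of it and the grasp point (between the pads) lies 5 mm behind it (tips_ahead is the distance from the TCP to the fingertips, in mm); z points along the fingers, y is the direction in which the jaws open and shut (so a half turn about z gives the same grasp; the last joint's range is limited). The gripper opens to 85 mm and grips with 20 to 120 N. Pads are 22 mm wide; open, the fingers measure 114 mm over their backs; the gripper's body (76 mm by 85 mm) begins 54 mm behind the grasp point. The pads swing forward as they close: fully open they stand 13 mm farther back than shut.
Start: joints at [-68.692, 26.849, -2.785, 87.806, 1.381, 65.374, -4.715], TCP at [263.317, 621.539, 245.335] pointing down, gripper open.
Joint ranges: [-148.3, 148.3], [-19.14, 114.17], [-79.39, 73.82], [5.75, 140.21], [-59.74, 239.74], [12.07, 113.84], [-152.46, 152.46]. Speed limits (degrees/s): [147.25, 147.25, 180, 180, 180, 180, 180].

INTERFACE

Orientations are given as [roll, pitch, yaw] about the fixed x, y, z axes, in that order (R = Rz(yaw) Ry(pitch) Rx(roll)).
In Python, from plant import get_state, camera, calibration, sign_off, silhouettes, tips_ahead gives the robot as it stands.
- The arm moves only by the tool apply_moves, never from a script. Its argument "steps" is one flat list of numbers, 4 for each row, row after row: the shift along the tool's x, y, z each as a share of 0.1 m, from -1 to 1, then the turn about the tool's z as a share of 90 degrees, from -1 to 1. In form: [dx, dy, dz, spin, dx, dy, dz, spin, ...]. A call has 1 to 5 rows; each row is the pose to reach, as a shift and turn from the pose commanded when the call began, along the tool's axes at that moment; what a row does not reach only later rows make up. A row lasts 1/8 s, in which the tool goes at most 62.5 mm and 10.7 degrees, less where a joint would pass 70% of its speed; a pose out of reach is approached as far as the arm can. A call with a number of a shift or a turn outside -1 to 1 is refused whole. A call with a gripper value outside its range is refused whole. "gripper" is the opening, from -1 (shut) to 1 (fully open), set as the call begins (left out, the last holds). The fingers move at their own pace and stop on an object; the grip force is fixed at half the most. Time passes only in rows, so rows that repeat a pose let the fingers close. It gives the time, the measured TCP pose, the force and the opening at its end, in the units of the state.
- get_state(): the state, without advancing time (a new reading comes with each control period).
- camera(name): name is "scene" or "top" or "wrist"; returns (picture, depth): 400x640x3 uint8, blue, green, red; 400x640 float32, mm along the optical axis (not along the pixel's ray), 0 where there is no reading.
- calibration(name): a dict with "fx", "fy", "cx", "cy" (pixels), "world_to_cam" (4x4, takes a point from world to camera coordinates). Camera axes: x right, y up, looking along -z (the intrinsics and any distortion apply to the point x, -y, -z); pixel columns grow to the right and rows downward; lengths in mm; the calibration is good to about 2 mm. A picture is of the moment at which its call begins: read the wrist's pose just before it. calibration takes no time and is no camera call; for the wrist camera it gives the pose at the moment of the call.
- sign_off(): hands the job in, once; it reports no verdict.
Trained networks look in the newest picture that a camera, given by its name, has taken for a name from the list of things; names that differ only in an ending like _2 or _b are one class to them, and where a whole thing is asked for, a point or a joint stands for the part that bears it (a point fixed in the world has none). Each returns a list of dicts, best first, with "conf" (0 to 1); they miss things now and then, are a little off and sometimes report something else, mostly with a low value. They report only what shows in the picture. A call takes as long as a camera call.
- silhouettes(camera, thing): "pixels" (400x640 bool, what is visible of it) and "bbox" ([left, top, right, bottom] in pixels, round what is visible of it).
The state is a dict: "clock": time; "joint_positions": joint angles; "qd": joint speeds; "effort": joint torques, N m; "eef_pos": TCP position; "tcp_rot": TCP orientation; "contact_force": force on the tool from outside, world axes, zero at the start; "moment": the same for the moment, N m; "grip_width": finger opening in mm.
Only numpy, scipy, OpenCV 4.12 (cv2) and the standard library are available. Lean on these libraries where they do the work, as an engineer would, in place of code of your own. Each camera call takes 0.05 s, during which the arm holds its last target. There are 200 camera calls.

## Working session

There is one attempt and no reset: what is moved stays moved. The work goes in short steps, Python scripts to look and compute and a tool call to move; the robot and the scene stay as the last step left them, time stands still between calls to the robot, and variables do not carry over. Pictures are saved under pics/ and viewed, about 8 in all and at most 12, crops included, and the job is handed in when it is done.

Besides the shell and the picture viewer there is one more tool, called by a JSON object that holds its "op" and its "data". apply_moves: Moves the arm, as the interface text tells. Shift numbers are shares of 0.1 m and turn numbers shares of 90 degrees, none past 1 either way. Its arguments: {"type":"object","properties":{"steps":{"type":"array","items":{"type":"number"}},"gripper":{"type":"number"}},"required":["steps"]}

```bash
mkdir -p pics; ls
cat > h.py <<'E'
import numpy as np, cv2
from plant import *
def pts(cal,depth,mask):
    v,u=np.nonzero(mask&(depth>0)); d=depth[v,u]
    c=np.stack([(u-cal['cx'])/cal['fx']*d,-(v-cal['cy'])/cal['fy']*d,-d,np.ones_like(d)])
    return (np.linalg.inv(np.array(cal['world_to_cam']))@c)[:3].T
E
python3 - <<'E'
from h import *
s=get_state();print(s, tips_ahead)
try: print(tips_ahead())
except Exception as e: print(e)
out=[]
for c in ['top','scene']:
    im,d=camera(c);cal=calibration(c);print(c,{k:v for k,v in cal.items()})
    for t in ['round_holder_nut','round_holder_nozzles','square_holder_wingtip']:
        for r in silhouettes(c,t)[:2]:
            p=pts(cal,d,r['pixels']);print(c,t,r['conf'],r['bbox'],p.shape,np.median(p,0).round(1) if len(p) else '',p.max(0).round(1) if len(p) else '')
    cv2.imwrite(f'pics/{c}0.png',im)
E
```

```text
pics
{'clock': 0.0, 'joint_positions': array([-68.69104846,  26.89873084,  -2.78421397,  87.87643143,
         1.38038502,  65.37501887,  -4.71585766]), 'qd': array([-0.06279063,  0.0871535 ,  0.03344073, -0.08674105,  0.04631019,
        0.02618833, -0.02423481]), 'effort': array([ 3.42797330e-04, -5.10324776e+01, -4.70905239e-02, -2.37715816e+01,
        1.05855466e-02,  7.55730638e-03,  4.89319305e-06]), 'eef_pos': array([263.12474702, 620.97327757, 244.22462034]), 'tcp_rot': array([-1.79883428e+02,  4.02331741e-03,  1.57036402e+02]), 'contact_force': array([ 0.71907567,  0.57564082, -0.22008796]), 'moment': array([ 0.05687716, -0.01178644,  0.02565007]), 'grip_width': 85.30332875634656} 14.0
'float' object is not callable
top {'fx': 388.3787702999143, 'fy': 388.3787702999143, 'cx': 317.03839892171055, 'cy': 205.29583463596032, 'world_to_cam': array([[-6.27626880e-03, -9.99567510e-01, -2.87297912e-02,
        -7.24156175e-01],
       [ 9.83038413e-01, -1.14335464e-02,  1.83043034e-01,
        -5.42929262e+02],
       [-1.83292353e-01, -2.70936611e-02,  9.82685019e-01,
        -8.5
[... 422 characters left out ...]
12531858, 'world_to_cam': array([[ 5.89088431e-01, -8.07906264e-01,  1.61953456e-02,
        -3.07898425e+02],
       [ 4.75157755e-01,  3.62535196e-01,  8.01743936e-01,
        -3.41200874e+02],
       [-6.53605331e-01, -4.64602733e-01,  5.97448216e-01,
        -6.11502262e+02],
       [ 0.00000000e+00,  0.00000000e+00,  0.00000000e+00,
         1.00000000e+00]])}
scene round_holder_nut 0.43 [252.4, 176.1, 263.6, 203.4] (137, 3) [538.  152.4  70.5] [569.7 177.2  81.7]
scene round_holder_nozzles 0.61 [237.8, 167.3, 282.6, 209.5] (178, 3) [494.3 149.6  61.3] [689.3 226.5  80.3]
scene square_holder_wingtip 0.64 [350.8, 250.9, 369.6, 276.0] (205, 3) [ 473.  -133.4   71.2] [ 500.8 -116.8   82.1]
```

Run:
```python
import cv2
a=cv2.imread('pics/top0.png')[140:290,200:440]
cv2.imwrite('pics/top0c.png',cv2.resize(a,None,fx=3.3,fy=3.3,interpolation=2))
```

```text
(no output)
```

View pics/top0c.png

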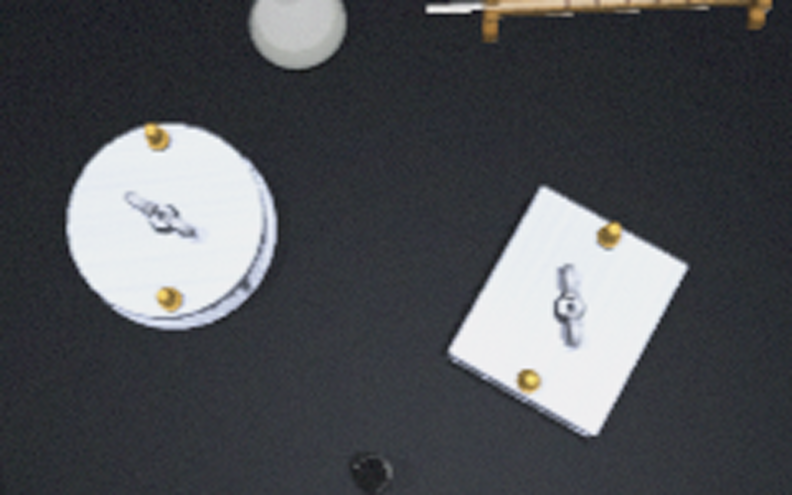

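The round holder is on the left of the crop, with its nut near full-image pixel (250,205). The nozzles are near (248,181) and (251,230), and the wings stand about 50° counter-clockwise of the nozzle line. Next I measure these.

```bash
cat >> h.py <<'E'
def ray(cal,u,v,z):
    M=np.linalg.inv(np.array(cal['world_to_cam']));o=M[:3,3]
    d=M[:3,:3]@np.array([(u-cal['cx'])/cal['fx'],-(v-cal['cy'])/cal['fy'],-1]);return o+d*(z-o[2])/d[2]
def totool(w,s=None):
    from scipy.spatial.transform import Rotation as R
    s=s or get_state();return R.from_euler('xyz',s['tcp_rot'],degrees=True).inv().apply(np.array(w)-s['eef_pos'])
E
python3 - <<'E'
from h import *
cal=calibration('top')
for n,(x,y),z in [('nozA',(156,133),80),('nozB',(168,297),80),('w1',(130,200),81),('w2',(197,235),75),('hub',(165,216),65),('lidc',(167,222),50)]:
    print(n,ray(cal,200+x/3.3,140+y/3.3,z).round(1))
print(totool([545,152,245]))
E
```

```text
nozA [597.3 152.8  80. ]
nozB [483.  141.6  80. ]
w1 [550.  169.3  81. ]
w2 [526.1 123.7  75. ]
hub [541.5 148.1  65. ]
lidc [540.  149.7  50. ]
[-4.42546042e+02 -3.22360375e+02  2.18753589e-01]
```

View pics/scene0.png

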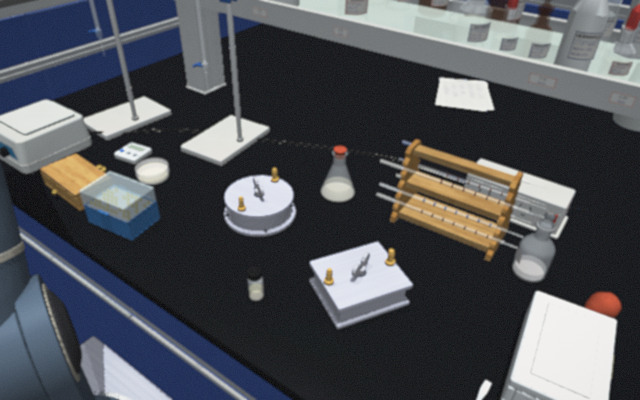

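The scene view shows the round drum near (260,203). Two tall retort stands are behind it, with rod feet near (238,140) and (133,118). I check how close they come to my path.

Run:
```python
from h import *
cal=calibration('scene')
for u,v in [(238,140),(133,118),(120,205),(50,130),(345,185)]: print(u,v,ray(cal,u,v,15 if v<145 else 40).round())
```

```text
238 140 [725. 380.  15.]
133 118 [639. 685.  15.]
120 205 [359. 356.  40.]
50 130 [466. 798.  15.]
345 185 [692.  36.  40.]
```

{"op": "apply_moves", "data": {"steps": [-0.5, -0.36, 0, 0.1, -0.9, -0.65, 0, 0.1]}}

```text
clock: 0.65
eef_pos: [321.9, 524.9, 245.2]
tcp_rot: [-180.0, 0.1, 148.0]
contact_force: [0.4, 0.2, 0.1]
grip_width: 85.3
```

{"op": "apply_moves", "data": {"steps": [-0.5, -0.27, 0, 0, -1, -0.53, 0, 0]}}

```text
clock: 0.9
eef_pos: [378.4, 427.1, 245.5]
tcp_rot: [180.0, 0.0, 148.0]
contact_force: [0.4, 0.4, 0.9]
grip_width: 85.3
```

{"op": "apply_moves", "data": {"steps": [-0.5, -0.27, 0, 0, -1, -0.53, 0, 0]}}

```text
clock: 1.15
eef_pos: [435.2, 329.1, 245.6]
tcp_rot: [180.0, 0.0, 148.0]
contact_force: [1.2, -0.1, 0.5]
grip_width: 85.3
```

{"op": "apply_moves", "data": {"steps": [-0.5, -0.27, 0, 0, -1, -0.53, 0, 0]}}

```text
clock: 1.4
eef_pos: [491.9, 231.2, 245.7]
tcp_rot: [179.9, 0.0, 148.0]
contact_force: [0.8, -0.3, 0.0]
grip_width: 85.4
```

{"op": "apply_moves", "data": {"steps": [-0.4, -0.25, 0, 0.1, -0.7, -0.46, 0, 0.22, -0.7, -0.46, 0, 0.34, -0.7, -0.46, 0, 0.44, -0.7, -0.46, 0, 0.44]}}

```text
clock: 2.02
eef_pos: [526.2, 156.8, 245.4]
tcp_rot: [180.0, -0.0, 108.5]
contact_force: [0.8, -0.3, -0.3]
grip_width: 85.6
```

Run:
```python
from h import *
s=get_state();im,d=camera('wrist');print(s['eef_pos'],s['tcp_rot'],s['joint_positions']);cal=calibration('wrist');np.savez('w1',d=d,im=im,**cal)
cv2.imwrite('pics/w1.png',im)
```

```text
[526.18766501 156.82079881 245.41101164] [ 1.79989292e+02 -1.99916749e-03  1.08544370e+02] [-35.21750094  15.18778675  17.36055531 105.99291982  -5.20372349
  59.57394148   2.75559912]
```

View pics/w1.png

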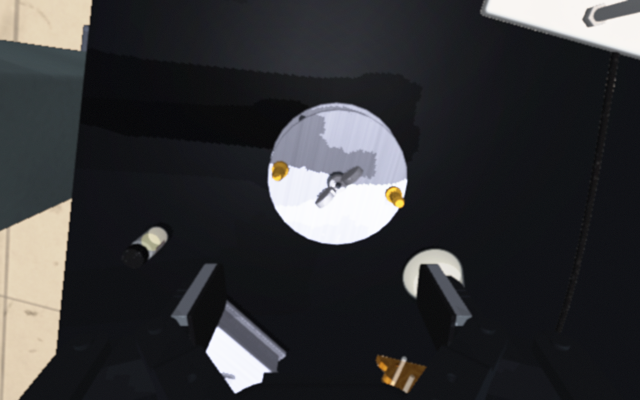

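The wrist view shows the drum centre near (337,178), nozzles at (279,171) and (396,197), and wing tips near (360,170) and (319,204). I turn these into positions using depth and colour.

```bash
cat > m.py <<'E'
from h import *
def measure(im,d,cal,c0):
    P=np.full(d.shape+(3,),np.nan);m=d>0;P[m]=pts(cal,d,m)
    hsv=cv2.cvtColor(im,cv2.COLOR_BGR2HSV)
    z=P[...,2];r=np.hypot(P[...,0]-c0[0],P[...,1]-c0[1])
    yel=(hsv[...,1]>120)&(hsv[...,2]>80)&(r<85)&(z>52)
    n,l=cv2.connectedComponents(yel.astype('uint8'));N=[]
    for i in range(1,n):
        q=P[l==i]
        if len(q)>15:N.append([(q[:,:2].max(0)+q[:,:2].min(0))/2,len(q),q[:,2].max()]);print('noz',N[-1])
    w=P[(r<33)&(z>66)&(z<95)][:,:2]
    print('lid z',np.nanmedian(z[(r<55)&(r>35)]),'wing pts',len(w),'zmax',np.nanmax(z[r<33]))
    c=(w.max(0)+w.min(0))/2
    mn=w.mean(0);_,_,V=np.linalg.svd(w-mn);t=(w-mn)@V[0];
    print('wing centre mean',mn.round(1),'mid',(mn+V[0]*(t.max()+t.min())/2).round(1),'len',np.ptp(t).round(1),'thick',np.ptp((w-mn)@V[1]).round(1),'ang',(np.degrees(np.arctan2(V[0][1],V[0][0]))%180).round(1))
    if len(N)>=2:
        a,b=sorted(N,key=lambda k:-k[1])[:2];e=a[0]-b[0];print('noz mid',(a[0]+b[0])/2,'dist',np.hypot(*e),'ang',np.degrees(np.arctan2(e[1],e[0]))%180)
E
python3 - <<'E'
from m import *
f=np.load('w1.npz');measure(f['im'],f['d'],f,(540,147))
for u,v,z in [(279,166,80),(399,203,80),(360,170,80),(319,204,75)]: print(ray(f,u,v,z))
E
```

```text
noz [array([486.7242142 , 149.01026224]), 226, np.float64(81.67261074220278)]
noz [array([601.20211495, 159.52133212]), 256, np.float64(81.4114963084591)]
lid z 288.9980927164174 wing pts 488 zmax 318.72188280411757
wing centre mean [543.7 153.4] mid [543.1 152.5] len 52.8 thick 7.5 ang 60.0
noz mid [543.96316457 154.26579718] dist 114.95943784741225 ang 5.246043684927038
[486.18962537 157.2219663   80.        ]
[601.79747083 159.00444778  80.        ]
[556.26948497 176.92434622  80.        ]
[532.16501701 132.63059672  75.        ]
```

{"op": "apply_moves", "data": {"steps": [-0.09, 0.15, 0.3, 0.12, -0.09, 0.15, 0.6, 0.24, -0.09, 0.15, 0.9, 0.36, -0.09, 0.15, 0.95, 0.48, -0.09, 0.15, 0.95, 0.54], "gripper": -0.1}}

```text
clock: 2.7
eef_pos: [542.8, 153.2, 149.4]
tcp_rot: [-179.9, 0.1, 59.8]
contact_force: [-0.1, -0.3, 0.4]
grip_width: 38.7
```

{"op": "apply_moves", "data": {"steps": [0, 0, 0, 0, 0, 0, 0, 0]}}

```text
clock: 2.95
eef_pos: [543.4, 153.2, 150.5]
tcp_rot: [180.0, -0.0, 60.0]
contact_force: [0.3, -0.2, 0.2]
grip_width: 38.7
```

Run:
```python
from m import *
s=get_state();im,d=camera('wrist');print(s['eef_pos'],s['tcp_rot'],s['joint_positions'],s['grip_width']);cal=calibration('wrist');np.savez('w2',d=d,im=im,**cal)
cv2.imwrite('pics/w2.png',im)
try: measure(im,d,cal,(543.5,153))
except Exception as e: print(e)
```

```text
[543.38270755 153.17799771 150.46964309] [ 1.79996755e+02 -2.90270133e-02  5.99874509e+01] [-40.26421713  23.86681403  26.21203312 109.92506102 -13.67570046
  49.21754681 -37.01174931] 38.65617002116777
noz [array([601.84501292, 159.70454765]), 527, np.float64(81.47394297014523)]
noz [array([498.74508909, 159.04364945]), 401, np.float64(149.05997335146643)]
lid z 191.6771261236996 wing pts 794 zmax 224.33813937269383
wing centre mean [546.1 155.3] mid [544.7 152.9] len 55.4 thick 6.7 ang 59.7
noz mid [550.29505101 159.37409855] dist 103.10204207770798 ang 0.36727630320114185
```

View pics/w2.png

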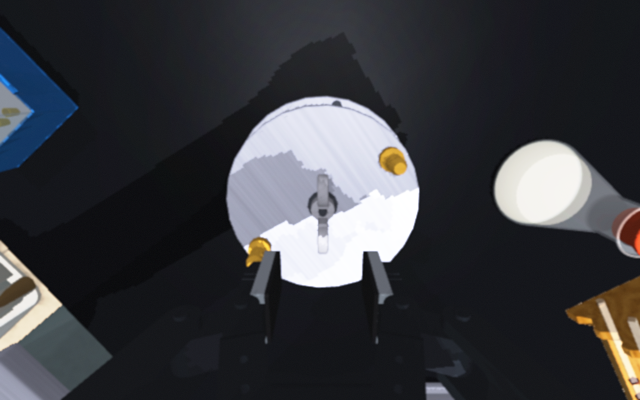

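The wrist view shows the wings upright at (322,212), centred between the fingers at (265,280) and (378,280). Both nozzles are clear of them. I descend and grip.

{"op": "apply_moves", "data": {"steps": [0, 0, 0.35, 0, 0, 0, 0.6, 0, 0, 0, 0.7, 0, 0, 0, 0.7, 0]}}

```text
clock: 3.5
eef_pos: [543.3, 152.9, 80.2]
tcp_rot: [-180.0, 0.0, 59.9]
contact_force: [-0.4, -0.4, 0.2]
grip_width: 38.0
```

{"op": "apply_moves", "data": {"steps": [0, 0, 0, 0, 0, 0, 0, 0, 0, 0, 0, 0, 0, 0, 0, 0, 0, 0, 0, 0], "gripper": -1}}

```text
clock: 4.12
eef_pos: [544.2, 153.1, 81.4]
tcp_rot: [179.9, -0.1, 59.8]
contact_force: [-0.1, -0.3, 5.6]
grip_width: 4.2
```

The opening of 4.2 mm disagrees with the 7 mm wing thickness, so I look before turning.

Run:
```python
from m import *
s=get_state();print({k:np.round(s[k],2) for k in ('eef_pos','tcp_rot','contact_force','moment','grip_width')})
im,d=camera('wrist');im2,_=camera('scene')
cv2.imwrite('pics/w3.png',np.hstack([cv2.resize(im[130:400,200:440],(480,540)),cv2.resize(im2[130:250,190:330],(315,270))[:, :].repeat(2,0)]))
```

```text
{'eef_pos': array([544.22, 153.11,  81.43]), 'tcp_rot': array([ 1.7992e+02, -1.0000e-01,  5.9840e+01]), 'contact_force': array([-0.09, -0.25,  5.61]), 'moment': array([-0.17,  0.09,  0.03]), 'grip_width': np.float64(4.22)}
```

View pics/w3.png

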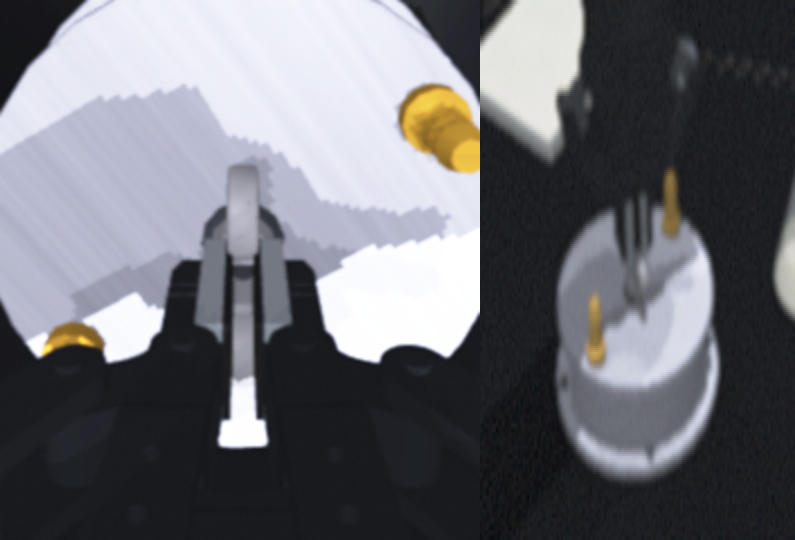

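The left panel shows the near wing at (243,220) held centrally between both pads, and both nozzles are free. The grip is good, so I turn clockwise.

{"op": "apply_moves", "data": {"steps": [0, 0, 0, 0.08, 0, 0, 0, 0.16, 0, 0, 0, 0.24, 0, 0, 0, 0.32, 0, 0, 0, 0.4]}}

```text
clock: 4.85
eef_pos: [544.2, 153.1, 81.5]
tcp_rot: [-180.0, -0.1, 23.6]
contact_force: [-0.7, -0.5, 5.9]
grip_width: 4.8
```

Run:
```python
from m import *
s=get_state();print({k:np.round(s[k],2) for k in ('eef_pos','tcp_rot','contact_force','moment','grip_width','joint_positions')})
```

```text
{'eef_pos': array([544.17, 153.12,  81.45]), 'tcp_rot': array([-1.800e+02, -1.300e-01,  2.362e+01]), 'contact_force': array([-0.69, -0.52,  5.87]), 'moment': array([-0.13,  0.1 ,  0.04]), 'grip_width': np.float64(4.76), 'joint_positions': array([-44.94,  31.32,  33.34, 112.94, -24.91,  42.76, -63.19])}
```

{"op": "apply_moves", "data": {"steps": [0, 0, 0, 0.07, 0, 0, 0, 0.14, 0, 0, 0, 0.19, 0, 0, 0, 0.22, 0, 0, 0, 0.24]}}

```text
clock: 5.48
eef_pos: [544.2, 153.2, 81.4]
tcp_rot: [-180.0, -0.1, 2.4]
contact_force: [-1.1, -0.7, 8.0]
grip_width: 4.5
```

Run:
```python
from m import *
s=get_state();print({k:np.round(s[k],2) for k in ('eef_pos','tcp_rot','contact_force','moment','grip_width','joint_positions')})
```

```text
{'eef_pos': array([544.16, 153.22,  81.43]), 'tcp_rot': array([-1.80e+02, -1.10e-01,  2.38e+00]), 'contact_force': array([-1.09, -0.73,  8.02]), 'moment': array([-0.16,  0.12,  0.9 ]), 'grip_width': np.float64(4.46), 'joint_positions': array([-48.91,  32.88,  39.06, 113.14, -29.44,  44.04, -80.2 ])}
```

The moment rose to 0.9 N m against 0.06 N m of drag, so the nut is on its stop. I release and rise.

{"op": "apply_moves", "data": {"steps": [0, 0, 0, 0, 0, 0, 0, 0, 0, 0, 0, 0, 0, 0, 0, 0], "gripper": -0.1}}

```text
clock: 5.98
eef_pos: [543.1, 153.0, 80.1]
tcp_rot: [-180.0, 0.0, 2.2]
contact_force: [-0.2, 0.1, 0.3]
grip_width: 38.7
```

{"op": "apply_moves", "data": {"steps": [0, 0, -0.3, 0, 0, 0, -0.6, 0, 0, 0, -0.9, 0, 0, 0, -1, 0, 0, 0, -1, 0]}}

```text
clock: 6.6
eef_pos: [543.2, 153.1, 180.3]
tcp_rot: [-180.0, -0.0, 2.2]
contact_force: [0.4, 0.3, -0.5]
grip_width: 38.6
```

Run:
```python
from m import *
s=get_state();print({k:np.round(s[k],2) for k in ('eef_pos','tcp_rot','contact_force','moment','grip_width')})
im,d=camera('wrist');cal=calibration('wrist');cv2.imwrite('pics/w4.png',im)
try: measure(im,d,cal,(544,153))
except Exception as e: print(e)
```

```text
{'eef_pos': array([543.24, 153.13, 180.28]), 'tcp_rot': array([-1.7997e+02, -2.0000e-02,  2.2500e+00]), 'contact_force': array([ 0.36,  0.27, -0.52]), 'moment': array([-0.01,  0.05,  0.05]), 'grip_width': np.float64(38.63)}
noz [array([602.1513815 , 158.69843119]), 360, np.float64(80.67010111287138)]
noz [array([487.87756734, 146.7825722 ]), 399, np.float64(81.0504085871174)]
lid z 221.66334427868185 wing pts 617 zmax 253.4469641563175
wing centre mean [546.6 152.7] mid [544.5 152.5] len 54.3 thick 7.0 ang 5.7
noz mid [545.01447442 152.74050169] dist 114.89339536964792 ang 5.952982083466338
```

View pics/w4.png

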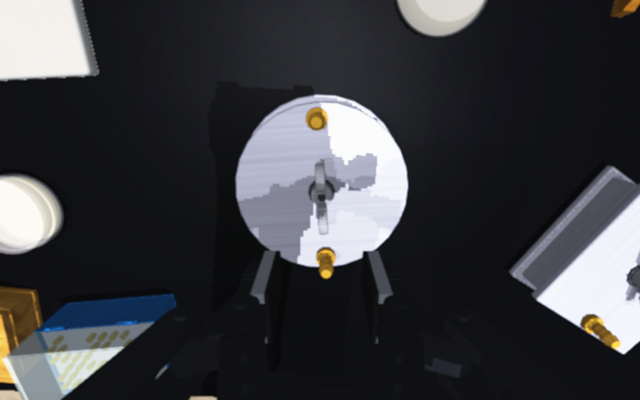

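The wings, from (321,170) to (322,230), now lie in line with the nozzles at (317,119) and (326,263). The measured angles are 5.7° for the wings and 6.0° for the nozzle line, and the gripper is clear.

```bash
python3 -c "
from plant import *
print(sign_off())"
```

```text
the job is handed in; nothing more can be done
None
```

The round holder's wing nut is now tight against its stop, with its wings in line with the two nozzles, and I have handed the job in.

I gripped the nut across its wings, turned it about 55° clockwise, then let go and raised the gripper 100 mm clear.

- **Tightness:** the moment rose to 0.9 N m at the end of the turn, against 0.06 N m of drag, so it was on the stop.
- **Alignment:** the last wrist picture measured the wings at 5.7° and the nozzle line at 6.0°, which agree within measurement error.
- **Contact:** nothing was touching the gripper at the end. The largest force I read was about 8 N, and I saw no sign of contact with the nozzles. I did not go near the square holder.
- **Time:** the robot's clock read about 6.7 s, well under the 32 s limit.
- **One disagreement:** the gripper opening read 4.2 to 4.8 mm while holding the 7 mm wing. A picture showed the wing held centrally between the pads, so I went on.

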